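# First cross pair on the vacuum pot cover

### The job

In the craft room, start closing the gasketed cover of the round vacuum pot used for casting resin: first tighten the wing screw next to the side pipe, turning it clockwise until it stops with its wings in line with the middle of the cover, then tighten the one diagonally across the cover in the same way. Leave the other two wing screws loose for now; they follow when the gasket has settled.

Things in the scene. Friction and masses are not known exactly. Their poses are not given: they have to be found in the camera images.
- screw_pipe: Brass wing screw on the pot's cover, just above the side pipe (32 mm thick, bent up to 100 mm, ends 76 mm past the cover). Wings: upright plate 52 long, 10 thick, 24 mm high, on a 22 mm collar. Origin: on its turning axis at mid-height of the wings, 28 mm over the cover, 130 mm over the table. x along the wings, z up. Starts loose, 0.9 to 1.2 rad short of a hard stop; turns clockwise (from above) to it.
- screw_opposite: Like screw_pipe in shape, origin, axes and start; straight across the cover from it, 170 mm away. All four screws only turn about z, with about 0.1 N m of friction, stay where left and do not sink. At its stop (tight) a screw's wings lie in line with the cover's centre: the angle left to turn is that between its wings and the line to the screw straight across. They cannot be turned past the stop.
- screw_left: Like screw_pipe in shape, origin, axes and start, but to be left loose: a quarter of the way round the cover from it, anticlockwise seen from above, 120 mm away. The pot is fixed to the table and may face any way; its round cover is 250 mm across, flat but for the screws and a 4 mm high sight glass in the middle. The four screws stand 85 mm from its centre.
- screw_right: Like screw_pipe in shape, origin, axes and start, but to be left loose: a quarter of the way round the cover from it, clockwise seen from above, 120 mm away, straight across from screw_left.

How it is judged:
By the outcome, as a careful person would: the job done as asked, in the order asked, and still so for the second after the job is handed in, with the robot touching nothing.
It also fails if it takes over 45 s, if anything falls off the work surface, if the arm or the gripper's body presses on something with over 40 N, if the wrist force passes 120 N, or if a joint passes its speed limit or range.

### The arm

A 6-joint arm with a two-finger parallel gripper is mounted at the origin on the work surface. World frame = base frame: x ahead of the robot, y to its left, z up, the work surface at z = 0. Lengths are in mm, angles in rad, forces in N, time in s.
With the tool pointing down it reaches from about 400 to 925 mm from the base axis. Payload 12.5 kg.
Tool frame: the origin (TCP) lies at the centre of the arm's flange, where the gripper is bolted on; the fingertips stand 190 mm ahead of it and the grasp point (between the pads) lies 171 mm ahead of it; z points along the fingers, y is the line along which they close (so a half turn about z gives the same grasp; the last joint's range is limited). The gripper opens to 95 mm and grips with 3 to 60 N. Pads are 20 mm wide; open, the fingers measure 119 mm over their backs; the gripper's body (75 mm by 180 mm) begins 59 mm behind the grasp point.
Start: joints at [1.066, 0.491, 1.559, -0, 1.092, -0.106], TCP at [242.672, 575.964, 404.761] pointing down, gripper open.
Joint ranges: [-3.1, 3.1], [-0.84, 2.19], [0.05, 2.79], [-1.13, 4.28], [0.06, 2.93], [-2.69, 2.69]. Speed limits (rad/s): [2.22, 2.22, 2.79, 3.14, 3.14, 3.14].

### API

Orientations are given as [roll, pitch, yaw] about the fixed x, y, z axes, in that order (R = Rz(yaw) Ry(pitch) Rx(roll)).
In Python, from cell import env, read_camera, search_frame, cut_out gives the robot as it stands. The module is installed in compiled form; this text tells all that it offers.
- The arm moves only by the tool move_arm, never from a script. Its argument "commands" is a list of rows, each a list of 3 entries, a list of its own where there are three numbers: the shift along the world's x, y, z normalised to -1 to 1, where 1 is 0.03 m, then the turn about the world's z normalised to -1 to 1, where 1 is 0.08 rad, then the opening, from -1 (shut) to 1 (fully open), so that 0 is half open. A call has 1 to 20 rows; each row shifts and turns the commanded pose from where the row before left it; what a row does not reach is not made up. A row lasts 1/12 s, in which the tool goes at most 41.7 mm and 7.16 degrees, less where a joint would pass 70% of its speed; a pose out of reach is approached as far as the arm can. A call with a number of a shift or a turn outside -1 to 1 is refused whole. A call with a gripper value outside its range is refused whole. The fingers move at their own pace and stop on an object; the grip force is fixed at half the most. Time passes only in rows, so rows that do not move let the fingers close. It gives the time, the measured TCP pose, the force, the opening and the grip force at its end, in the units of the state.
- env.state(): the state, without advancing time (a new reading comes with each control period).
- read_camera(name): name is "side" or "top"; returns a dict with "image" (420x560x3 uint8, red, green, blue), "fx", "fy", "cx", "cy" (pixels), "rvec" (rotation vector, rad) and "tvec" (3), from world to camera coordinates, as OpenCV has them. Camera axes: x right, y down, z forward; pixel columns grow to the right and rows downward; lengths in mm; the calibration is good to about 2 mm. A picture is of the moment at which its call begins. There is no depth.
- env.job_done(): hands the job in; it is judged then, once.
Trained networks look in a picture, given as the dict that the camera call returned (one of the last four; its "shot" number tells which), for a name from the list of things; names that differ only in an ending like _2 or _b are one class to them, and where a whole thing is asked for, a point or a joint stands for the part that bears it (a point fixed in the world has none). Each returns a list of dicts, best first, with "confidence" (0 to 1); they miss things now and then, are a little off and sometimes report something else, mostly with a low value. They report only what shows in the picture. A call takes as long as a camera call.
- search_frame(thing, picture): "at" ([column, row] in pixels, amid what is visible of it).
- cut_out(thing, picture): "region" (420x560 bool, what is visible of it) and "at" ([column, row] in pixels, amid what is visible of it).
The state is a dict: "t": time; "joints": joint angles; "qvel": joint speeds; "tau": joint torques, N m; "eef_pos": TCP position; "tcp_rot": TCP orientation; "ft_force": force on the tool from outside, world axes, zero at the start; "moment": the same for the moment, N m; "opening": opening from 0.0 (shut) to 1.0 (fully open); "grip_force": force on a finger pad.
Only numpy, scipy, OpenCV 4.12 (cv2) and the standard library are available. Lean on these libraries where they do the work, as an engineer would, in place of code of your own. Each camera call takes 0.05 s, during which the arm holds its last target. There are 200 camera calls.

## Working session

There is one attempt and no reset: what is moved stays moved. The work goes in short steps, Python scripts to look and compute and a tool call to move; the robot and the scene stay as the last step left them, time stands still between calls to the robot, and variables do not carry over. Pictures are saved under pics/ and viewed, at most 10 in all, crops included, and the job is handed in when it is done.

Besides the shell and the picture viewer there is one more tool, called after "Call:" by a JSON object that holds its "api" and its "payload", one argument or row to a line. move_arm: Moves the arm, as the interface text tells. Its arguments: {"type":"object","properties":{"commands":{"type":"array","items":{"type":"array"}}},"required":["commands"]}

```bash
mkdir -p pics
cat > h.py <<'E'
import numpy as np, cv2
from cell import env, read_camera, search_frame, cut_out
def ray(c,px):
    R=cv2.Rodrigues(np.array(c["rvec"],float))[0]; t=np.array(c["tvec"],float).ravel()
    o=-R.T@t; d=R.T@np.array([(px[0]-c["cx"])/c["fx"],(px[1]-c["cy"])/c["fy"],1]); return o,d
def atz(c,px,z):
    o,d=ray(c,px); return (o+d*(z-o[2])/d[2])[:2]
def proj(c,P):
    K=np.array([[c["fx"],0,c["cx"]],[0,c["fy"],c["cy"]],[0,0,1.]])
    return cv2.projectPoints(np.array(P,float).reshape(-1,3),np.array(c["rvec"],float),np.array(c["tvec"],float),K,None)[0].reshape(-1,2)
E
python3 - <<'E'
from h import *
for n in("top","side"):
    c=read_camera(n); im=c["image"]
    cv2.imwrite(f"pics/{n}0.png",cv2.cvtColor(im,cv2.COLOR_RGB2BGR))
    print(n,ray(c,(280,210)))
    for s in("screw_pipe","screw_opposite","screw_left","screw_right"):
        for r in cut_out(s,c)[:5]: print(s,r["confidence"],r["at"],atz(c,r["at"],130),r["region"].sum())
print(env.state())
E
```

```text
top (array([428.77716208,  64.15273194, 951.54083437]), array([ 0.1786631 , -0.01066279, -0.98386015]))
screw_pipe 0.54 [416.3, 220.3] [ 557.23786461 -172.92012405] 268
screw_opposite 0.51 [317.9, 217.9] [563.6442827   -7.96926126] 223
screw_left 0.88 [363.8, 170.6] [644.2373438  -88.65681904] 324
screw_right 0.82 [366.9, 270.4] [475.05382373 -86.0632561 ] 297
side (array([222.26708119, 507.47409118, 777.74841106]), array([ 0.40757786, -0.55133139, -0.72797609]))
screw_pipe 0.72 [348.8, 157.8] [ 563.99227131 -168.31636201] 288
screw_pipe 0.58 [289.9, 163.6] [641.34794958 -87.93805088] 348
screw_opposite 0.66 [294.9, 211.0] [563.61473242   3.38308433] 294
screw_left 0.83 [291.3, 163.0] [640.28757319 -90.85518891] 392
screw_right 0.56 [366.3, 201.8] [479.17337239 -89.17003865] 379
{'t': 0.5, 'joints': array([ 1.06637824e+00,  4.90902140e-01,  1.55891637e+00,  1.37041048e-05,
        1.09168743e+00, -1.05594852e-01]), 'qvel': array([-0.00218657, -0.0008205 ,  0.00254569,  0.00083231, -0.00015686,
       -0.00077863]), 'tau': array([-7.85198081e-04, -6.12047052e+01, -2.58289289e+01,  6.92346180e-02,
        4.47359041e-02, -4.56453563e-05]), 'eef_pos': array([242.6823218 , 575.95646527, 404.75396696]), 'tcp_rot': array([ 3.14150514e+00, -2.95395778e-06,  2.74276310e+00]), 'ft_force': array([ 0.81513272,  0.30376827, -0.24452089]), 'moment': array([ 0.02366775, -0.02278922, -0.00430346]), 'grip_force': 0.0, 'opening': 1.0000247267887226}
```

Run:
```python
import cv2
for n,(x,y,w,h) in {"top":(260,120,260,195),"side":(220,110,240,180)}.items():
    cv2.imwrite(f"pics/{n}0c.png",cv2.resize(cv2.imread(f"pics/{n}0.png")[y:y+h,x:x+w],(800,600),interpolation=cv2.INTER_CUBIC))
```

```text
(no output)
```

View pics/top0c.png

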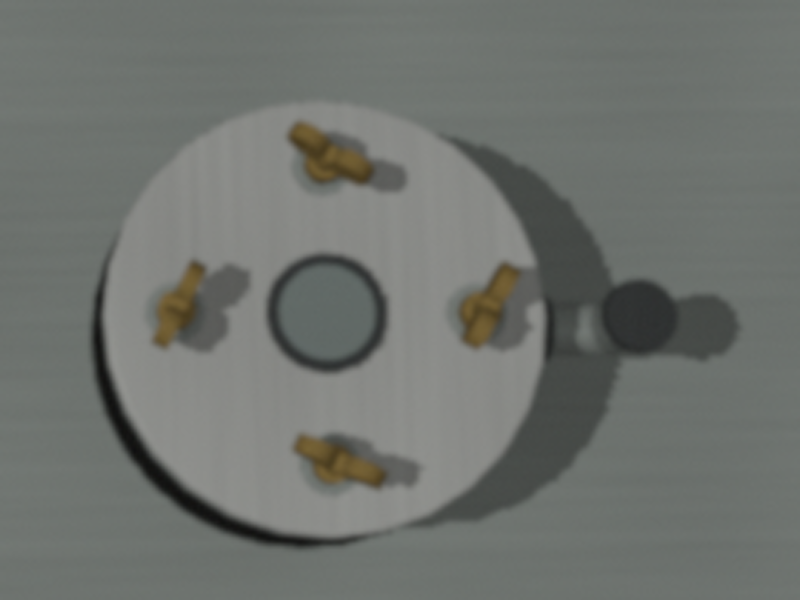

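View pics/side0c.png

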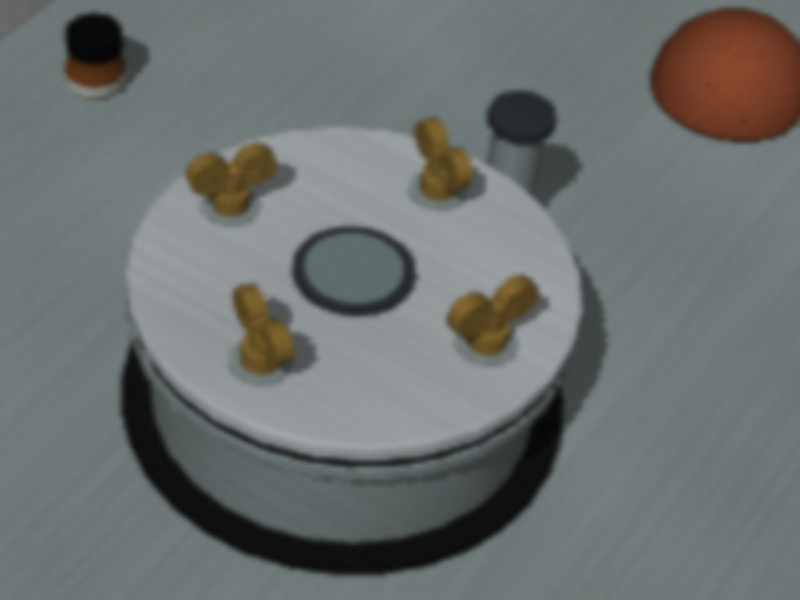

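The top crop shows the pipe on the right, so screw_pipe is at crop (490,310), with its wings about 60° from the centre line. screw_opposite is at (178,305), with left at the top and right at the bottom; the side view agrees.

```bash
cat > ang.py <<'E'
from h import *
from scipy.optimize import minimize
def sil(c,x,y,a):
    m=np.zeros((840,1120),np.uint8)
    u=np.array([np.cos(a),np.sin(a)]);v=np.array([-u[1],u[0]])
    P=[[*(np.array([x,y])+u*i*26+v*j*5),z] for i in(-1,1) for j in(-1,1) for z in(118,142)]
    cv2.fillConvexPoly(m,cv2.convexHull((proj(c,P)*2).astype(np.int32)),1)
    t=np.linspace(0,6.28,20)
    Q=[[x+11*np.cos(k),y+11*np.sin(k),z] for k in t for z in(102,118)]
    cv2.fillConvexPoly(m,cv2.convexHull((proj(c,Q)*2).astype(np.int32)),1)
    return cv2.resize(m*255,(560,420),interpolation=cv2.INTER_AREA)/255.
def fit(views,x,y,a0s):
    best=None
    def f(p):
        return sum(np.abs(sil(c,p[0],p[1],p[2]/20)-r).sum()/r.sum() for c,r in views)
    for a in a0s:
        s=minimize(f,[x,y,a*20],method="Nelder-Mead",options=dict(initial_simplex=[[x,y,a*20],[x+6,y,a*20],[x,y+6,a*20],[x,y,a*20+6]]))
        if best is None or s.fun<best.fun: best=s
    return best.x[0],best.x[1],(best.x[2]/20)%np.pi,best.fun
E
cat > m.py <<'E'
from ang import *
cs=[read_camera(n) for n in("top","side")]
C=np.array([560,-87.]);pos=dict(screw_pipe=(560,-172),screw_opposite=(560,-2),screw_left=(645,-87),screw_right=(475,-87))
for s,p in pos.items():
    V=[]
    for c in cs:
        q=proj(c,[*p,130])[0]
        R=[r for r in cut_out(s,c) if np.hypot(*(np.array(r["at"])-q))<18]
        if R:V.append((c,R[0]["region"]))
    if V: print(s,len(V),np.round(fit(V,*p,np.arange(0,3.1,.4)),3))
E
python3 m.py
python3 - <<'E'
from h import *
c=read_camera("top")
f=lambda u,v:(260+u*.325,120+v*.325)
print(atz(c,f(327,312),106))
for a,b in(((515,270),(476,340)),((198,266),(160,344))):
    d=atz(c,f(*a),142)-atz(c,f(*b),142);print(np.arctan2(d[1],d[0])%np.pi,d)
E
```

```text
screw_pipe 2 [ 5.59568e+02 -1.77676e+02  2.57900e+00  4.10000e-01]
screw_opposite 2 [ 5.62683e+02 -7.95800e+00  2.63200e+00  5.04000e-01]
screw_left 2 [ 6.44622e+02 -9.34350e+01  9.97000e-01  5.15000e-01]
screw_right 2 [475.487 -90.36    1.149   0.484]
[560.29940782 -93.28605139]
2.5841695567085803 [ 37.75572868 -23.53561952]
2.6667394011127343 [ 42.03087477 -21.60750818]
```

Call:
{"api": "move_arm", "payload": {
  "commands": [
    [[0.4,-0.96,0],-1,1],
    [[0.4,-0.96,0],-1,0],
    [[0.4,-0.96,0],0,0],
    [[0.4,-0.96,0],0,0],
    [[0.4,-0.96,0],0,0],
    [[0.4,-0.96,0],0,0],
    [[0.4,-0.96,0],0,0],
    [[0.4,-0.96,0],0,0],
    [[0.4,-0.96,0],0,0],
    [[0.4,-0.96,0],0,0],
    [[0.4,-0.96,0],0,0],
    [[0.4,-0.96,0],0,0],
    [[0.4,-0.96,0],0,0],
    [[0.4,-0.96,0],0,0],
    [[0.4,-0.96,0],0,0],
    [[0.4,-0.96,0],0,0],
    [[0.4,-0.96,0],0,0],
    [[0.4,-0.96,0],0,0],
    [[0.4,-0.96,0],0,0],
    [[0.4,-0.96,0],0,0]
  ]
}}

```text
t: 2.72
eef_pos: [483.0, -1.6, 405.0]
tcp_rot: [3.141, 0.0, 2.583]
ft_force: [0.6, 0.4, -0.2]
opening: 0.502
grip_force: 0.0
```

Call:
{"api": "move_arm", "payload": {
  "commands": [
    [[0.42,-0.98,-0.36],0,0],
    [[0.42,-0.98,-0.36],0,0],
    [[0.42,-0.98,-0.36],0,0],
    [[0.42,-0.98,-0.36],0,0],
    [[0.42,-0.98,-0.36],0,0],
    [[0.42,-0.98,-0.36],0,0],
    [[0,0,0],0,0],
    [[0,0,0],0,0]
  ]
}}

```text
t: 3.38
eef_pos: [558.4, -177.7, 339.0]
tcp_rot: [-3.142, -0.001, 2.581]
ft_force: [0.5, -0.1, -0.2]
opening: 0.503
grip_force: 0.0
```

```bash
cat > look.py <<'E'
import sys
from h import *
out=[]
for n in("top","side"):
    c=read_camera(n); q=proj(c,[560,-92,140])[0].astype(int)
    x=np.clip(q[0]-70,0,420);y=np.clip(q[1]-100,0,210)
    out.append(cv2.resize(c["image"][y:y+180,x:x+140],(400,514),interpolation=cv2.INTER_CUBIC)); print(n,x,y)
cv2.imwrite(f"pics/{sys.argv[1]}.png",cv2.cvtColor(np.hstack(out),cv2.COLOR_RGB2BGR))
E
python3 look.py a
```

```text
top 299 118
side 258 76
```

View pics/a.png

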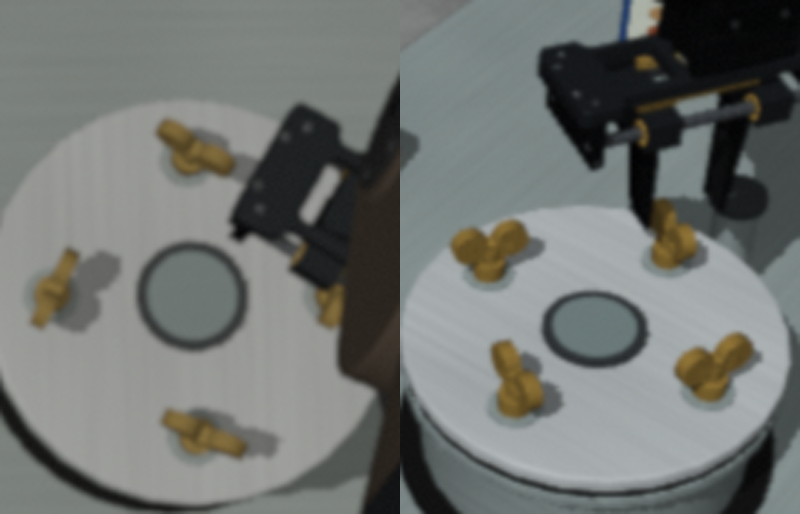

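Side crop: the fingers at (645,215) and (715,200) straddle the pipe screw at (672,235), just above it. Next I go down and close.

Call:
{"api": "move_arm", "payload": {
  "commands": [
    [[0.02,0,-0.5],0,0],
    [[0,0,-0.47],0,0],
    [[0,0,0],0,0],
    [[0,0,0],0,-1],
    [[0,0,0],0,-1],
    [[0,0,0],0,-1],
    [[0,0,0],0,-1],
    [[0,0,0],0,-1],
    [[0,0,0],0,-1]
  ]
}}

```text
t: 4.23
eef_pos: [558.8, -176.5, 311.2]
tcp_rot: [3.142, 0.001, 2.583]
ft_force: [-3.8, -7.5, 0.5]
opening: 0.137
grip_force: 4.8
```

Call:
{"api": "move_arm", "payload": {
  "commands": [
    [[0,0,0],0,-1],
    [[0,0,0],0,-1],
    [[0,0,0],0,-1]
  ]
}}

```text
t: 4.48
eef_pos: [558.8, -176.7, 311.2]
tcp_rot: [-3.141, 0.0, 2.583]
ft_force: [-3.0, -2.4, 5.0]
opening: 0.117
grip_force: 30.0
```

Call:
{"api": "move_arm", "payload": {
  "commands": [
    [[0,0,0],-1,-1],
    [[0,0,0],-1,-1],
    [[0,0,0],-1,-1],
    [[0,0,0],-1,-1],
    [[0,0,0],-1,-1],
    [[0,0,0],-1,-1],
    [[0,0,0],-1,-1],
    [[0,0,0],-1,-1],
    [[0,0,0],-1,-1],
    [[0,0,0],-1,-1],
    [[0,0,0],-1,-1],
    [[0,0,0],0,-1]
  ]
}}

```text
t: 5.48
eef_pos: [559.6, -176.0, 311.2]
tcp_rot: [3.139, 0.0, 1.698]
ft_force: [3.7, 2.6, 2.1]
opening: 0.119
grip_force: 30.0
```

```bash
python3 -c "
from h import *
s=env.state();print(s['moment'],s['ft_force'],s['tcp_rot'],s['eef_pos'],s['opening'])"
```

```text
[ 0.50494179 -0.82994193  0.01046222] [3.71814765 2.60388203 2.06476987] [3.13873844e+00 8.43835813e-05 1.69752535e+00] [ 559.55381121 -176.04485093  311.17936054] 0.11865041663566994
```

Call:
{"api": "move_arm", "payload": {
  "commands": [
    [[0,0,0],-0.8,-1],
    [[0,0,0],-0.8,-1],
    [[0,0,0],-0.4,-1]
  ]
}}

```text
t: 5.73
eef_pos: [559.7, -176.0, 311.2]
tcp_rot: [3.138, -0.0, 1.539]
ft_force: [7.0, 3.5, 1.7]
opening: 0.117
grip_force: 30.0
```

```bash
python3 -c "
from h import *
s=env.state();print(s['moment'],s['ft_force'],s['tcp_rot'],s['eef_pos'],s['opening'])"
```

```text
[ 0.58649308 -1.08856664  0.07443161] [6.96754907 3.45236488 1.67210042] [ 3.13814191e+00 -2.90292986e-04  1.53902430e+00] [ 559.72773585 -175.99932548  311.19710119] 0.11732147434728024
```

Call:
{"api": "move_arm", "payload": {
  "commands": [
    [[0,0,0],-0.6,-1],
    [[0,0,0],-0.6,-1],
    [[0,0,0],0,-1]
  ]
}}

```text
t: 5.98
eef_pos: [559.8, -176.0, 311.2]
tcp_rot: [3.138, -0.0, 1.444]
ft_force: [6.2, 3.8, 0.7]
opening: 0.122
grip_force: 30.6
```

```bash
python3 -c "
from h import *
s=env.state();print(s['moment'],s['ft_force'],s['tcp_rot'],s['eef_pos'],s['opening'])"
```

```text
[ 0.54709808 -1.28314082  0.34996676] [6.22308988 3.77603547 0.65768406] [ 3.13794199e+00 -3.70486964e-04  1.44417499e+00] [ 559.77911798 -175.98791903  311.217292  ] 0.1218484356054761
```

Call:
{"api": "move_arm", "payload": {
  "commands": [
    [[0,0,0],0,0],
    [[0,0,0],0,0],
    [[0,0,0],0,0],
    [[0,0,0],0,0],
    [[0,0,0.6],0,0],
    [[0,0,0.9],0,0],
    [[0,0.4,0],1,0],
    [[0,0.4,0],1,0],
    [[0.01,0.4,0],1,0],
    [[0.01,0.4,0],1,0],
    [[0.01,0.4,0],1,0],
    [[0.01,0.4,0],1,0],
    [[0.01,0.4,0],1,0],
    [[0.01,0.4,0],1,0],
    [[0.01,0.4,0],1,0],
    [[0,0.4,0],1,0],
    [[0,0.4,0],1,0],
    [[0,0.4,0],1,0],
    [[0,0.4,0],1,0],
    [[0,0.45,0],1,0]
  ]
}}

```text
t: 7.65
eef_pos: [560.9, -6.5, 355.8]
tcp_rot: [-3.142, -0.0, 2.57]
ft_force: [-0.4, -0.2, 0.1]
opening: 0.499
grip_force: 0.0
```

```bash
python3 look.py b; python3 m.py
```

```text
top 299 118
side 258 76
screw_pipe 2 [ 558.409 -178.372    1.571    2.743]
screw_opposite 1 [ 5.64732e+02 -8.45300e+00  2.56200e+00  3.43000e-01]
screw_left 1 [ 651.81  -130.463    2.176    2.394]
screw_right 1 [ 4.75704e+02 -9.07960e+01  1.24300e+00  2.34000e-01]
```

View pics/b.png

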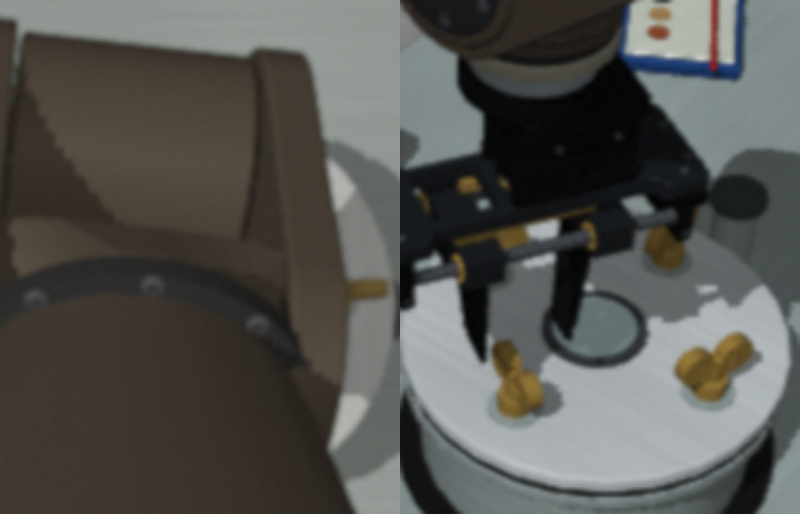

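In the top crop the pipe screw's wings at (367,290) are now in line with the centre. In the side crop the fingers at (480,360) and (568,340) straddle the opposite screw at (520,375).

Call:
{"api": "move_arm", "payload": {
  "commands": [
    [[0.03,0,-0.5],0.6,0],
    [[0,0,-0.5],0,0],
    [[0,0,-0.5],0,0],
    [[0,0,0],0,0],
    [[0,0,0],0,-1],
    [[0,0,0],0,-1],
    [[0,0,0],0,-1],
    [[0,0,0],0,-1],
    [[0,0,0],0,-1],
    [[0,0,0],0,-1],
    [[0,0,0],0,-1],
    [[0,0,0],0,-1],
    [[0,0,0],0,-1]
  ]
}}

```text
t: 9.33
eef_pos: [561.9, -7.0, 311.2]
tcp_rot: [3.141, 0.0, 2.615]
ft_force: [-2.3, -1.5, 5.5]
opening: 0.119
grip_force: 30.0
```

Call:
{"api": "move_arm", "payload": {
  "commands": [
    [[0,0,0],-1,-1],
    [[0,0,0],-1,-1],
    [[0,0,0],-1,-1],
    [[0,0,0],-1,-1],
    [[0,0,0],-1,-1],
    [[0,0,0],-1,-1],
    [[0,0,0],-1,-1],
    [[0,0,0],-1,-1],
    [[0,0,0],-1,-1],
    [[0,0,0],-1,-1],
    [[0,0,0],-1,-1],
    [[0,0,0],-1,-1],
    [[0,0,0],-0.8,-1],
    [[0,0,0],-0.6,-1],
    [[0,0,0],-0.6,-1],
    [[0,0,0],-0.3,-1],
    [[0,0,0],0,-1]
  ]
}}

```text
t: 10.75
eef_pos: [562.7, -6.5, 311.2]
tcp_rot: [3.138, -0.001, 1.469]
ft_force: [5.5, 4.7, 0.6]
opening: 0.121
grip_force: 30.2
```

```bash
python3 -c "
from h import *
s=env.state();print(s['moment'],s['ft_force'],s['tcp_rot'],s['eef_pos'],s['opening'])"
```

```text
[ 0.79714009 -1.07829959  0.1674811 ] [5.46606139 4.65317158 0.6273606 ] [ 3.13788056e+00 -9.48518745e-04  1.46919298e+00] [562.6943569   -6.47323958 311.24963173] 0.12091393666468582
```

Moment is rising at the stop, but I'll turn slightly further to match the first screw, then release, lift and move clear to check.

Call:
{"api": "move_arm", "payload": {
  "commands": [
    [[0,0,0],-0.4,-1],
    [[0,0,0],-0.2,-1],
    [[0,0,0],0,-1]
  ]
}}

```text
t: 11.0
eef_pos: [562.7, -6.5, 311.3]
tcp_rot: [3.138, -0.001, 1.423]
ft_force: [6.3, 5.4, 0.5]
opening: 0.123
grip_force: 31.2
```

```bash
python3 -c "
from h import *
s=env.state();print(s['moment'],s['tcp_rot'],s['opening'])"
```

```text
[ 0.80269132 -1.10399227  0.49359368] [ 3.13782141e+00 -8.53368854e-04  1.42251580e+00] 0.12292360112098524
```

Call:
{"api": "move_arm", "payload": {
  "commands": [
    [[0,0,0],0,0],
    [[0,0,0],0,0],
    [[0,0,0],0,0],
    [[0,0,0],0,0],
    [[0,0,0.6],0,0],
    [[0,0,1],0,0],
    [[0,0,1],0,0],
    [[-0.2,0.9,0.5],0,0],
    [[-0.2,0.9,0],0,0],
    [[-0.2,0.9,0],0,0],
    [[-0.2,0.9,0],0,0],
    [[-0.2,0.9,0],0,0],
    [[-0.2,0.9,0],0,0],
    [[-0.2,0.9,0],0,0],
    [[-0.2,0.9,0],0,0],
    [[-0.2,0.9,0],0,0],
    [[-0.2,0.9,0],0,0],
    [[-0.2,0.9,0],0,0],
    [[-0.2,0.9,0],0,0],
    [[0,0,0],0,0]
  ]
}}

```text
t: 12.67
eef_pos: [488.7, 320.4, 403.6]
tcp_rot: [-3.141, -0.001, 1.425]
ft_force: [-0.0, -0.2, 0.0]
opening: 0.499
grip_force: 0.0
```

```bash
python3 look.py c; python3 m.py
```

```text
top 299 118
side 258 76
screw_pipe 1 [ 5.57724e+02 -1.76685e+02  1.57800e+00  2.38000e-01]
screw_opposite 2 [561.178  -8.35    2.146   2.536]
screw_left 1 [ 6.43797e+02 -9.42050e+01  9.57000e-01  3.28000e-01]
screw_right 2 [474.885 -90.815   1.142   0.485]
```

View pics/c.png

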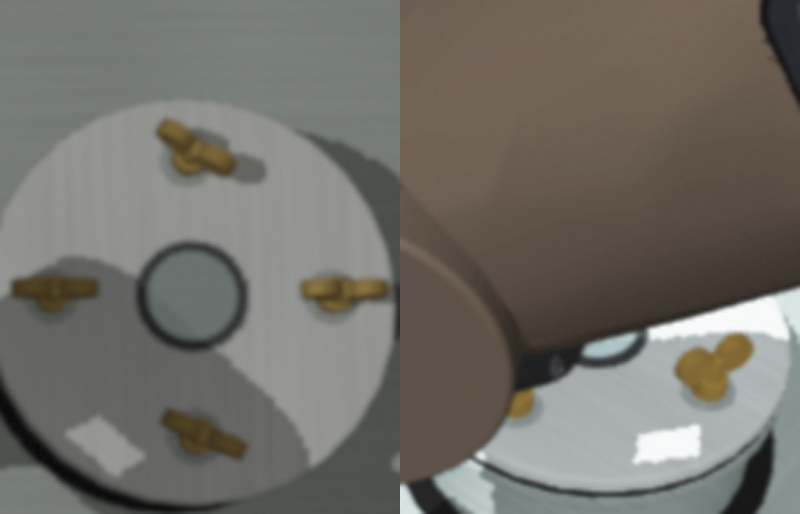

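The top crop shows both target screws, at (55,288) and (343,288), in line with the centre. The left screw at (195,148) and the right screw at (203,435) have not moved, and the arm is clear of the pot.

```bash
python3 -c "
from cell import env
print(env.job_done())"
```

```text
the job is handed in; nothing more can be done
None
```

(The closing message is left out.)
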